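# Stroke the lids of the condiment box shut

## Robot

A 6-joint arm with a two-finger parallel gripper is mounted at the origin on a cart in front of the work surface, level with it; the furniture and walls round the work are solid. World frame = base frame: x ahead of the robot, y to its left, z up, the work surface at z = 0. Lengths are in m, angles in rad, forces in N, time in s.
With the tool pointing down it reaches from about 0.35 to 0.975 m from the base axis. Payload 4.9 kg.
Tool frame: the origin (TCP) lies midway between the tips of the shut fingers; the grasp point (between the pads) lies manip.tcp_to_grasp behind it (manip.tcp_to_grasp is the distance from the TCP to the grasp point, in m); z points along the fingers, y is the line along which they close (so a half turn about z gives the same grasp; the last joint's range is limited). The gripper opens to 85 mm and grips with 20 to 120 N. Pads are 22 mm wide; open, the fingers measure 114 mm over their backs; the gripper's body (76 mm by 85 mm) begins 54 mm behind the grasp point. The pads swing forward as they close: fully open they stand 13 mm farther back than shut.
Start: joints at [-1.273, 0.053, 1.613, -0, 1.476, -0.119], TCP at [0.253, -0.571, 0.231] pointing down, gripper open.
Joint ranges: [-3.01, 3.01], [-1.01, 2.22], [0.06, 2.58], [-1.02, 4.17], [0.09, 2.62], [-3.14, 3.14]. Speed limits (rad/s): [2.57, 2.57, 3.14, 3.14, 3.14, 3.14].

## Interface

Orientations are given as a unit quaternion [w, x, y, z].
In Python, from plant import manip, grab_frame, calibration, job_done gives the robot as it stands.
- The arm moves only by the tool send_rows, never from a script. Its argument "rows" is a list of rows, each an object of numbers: "x", "y", "z": the shift along the tool's x, y, z normalised to -1 to 1, where 1 is 15 cm; "wx", "wy", "wz": the turn, a rotation vector about the tool's x, y, z normalised to -1 to 1, where 1 is pi/4 rad; "hand": the opening, from -1 (shut) to 1 (fully open). In form: [{"x": .., "y": .., "z": .., "wx": .., "wy": .., "wz": .., "hand": ..}, ...]. A call has exactly 10 rows; each row shifts and turns the commanded pose from where the row before left it, along the tool's axes as they then stand; what a row does not reach is not made up. A row lasts 1/12 s, in which the tool goes at most 41.7 mm and 7.16 degrees, less where a joint would pass 70% of its speed; a pose out of reach is approached as far as the arm can. A call with a number of a shift or a turn outside -1 to 1 is refused whole. A call with a gripper value outside its range is refused whole. The fingers move at their own pace and stop on an object; the grip force is fixed at half the most. Time passes only in rows, so rows that do not move let the fingers close, or fill a call up. It gives the time, the measured TCP pose, the force, the opening and the grip force at its end, in the units of the state.
- manip.state(): the state, without advancing time (a new reading comes with each control period).
- grab_frame(name): name is "scene" or "side" or "wrist"; returns the picture (420x560x3 uint8, blue, green, red); there is no depth.
- calibration(name): a dict with "camera_matrix" (3x3 intrinsics, pixels), "k1" (the pictures are not rectified: a ray, as slopes to the right and down, at radius r is drawn at 1 + k1 r^2 times it, then the intrinsics apply), "R" (3x3) and "t" (3): a world point X has camera coordinates R X + t. Camera axes: x right, y down, z forward; pixel columns grow to the right and rows downward; lengths in m; the calibration is good to about 2 mm. A picture is of the moment at which its call begins: read the wrist's pose just before it. calibration takes no time and is no camera call; for the wrist camera it gives the pose at the moment of the call.
- job_done(): hands the job in; it is judged then, once.
The state is a dict: "time": time; "joint_pos": joint angles; "joint_vel": joint speeds; "joint_efforts": joint torques, N m; "tool_pos": TCP position; "tool_rot": TCP orientation; "contact_force": force on the tool from outside, world axes, zero at the start; "ft_torque": the same for the moment, N m; "gripper_width": opening from 0.0 (shut) to 1.0 (fully open); "grasp_force": force on a finger pad.
Only numpy, scipy, OpenCV 4.12 (cv2) and the standard library are available. Lean on these libraries where they do the work, as an engineer would, in place of code of your own. Each camera call takes 0.05 s, during which the arm holds its last target. There are 200 camera calls.

## Task

Close the condiment box after service: run your fingertips along the row of flip lids from the left end to the right, so that each lid in turn folds over to the right and lies down, and all five end fully shut. Use a light touch, pick nothing up, and leave the box standing where it is and the things round it alone.

Things in the scene. Friction and masses are not known exactly. Their poses are not given: they have to be found in the camera images.
- condiment_box: black condiment box, loose on four rubber feet, about 2.2 kg; 98 mm deep (its x), 346 mm long (its y), housing 86 mm tall, top faces of shut lids at 91 mm. Five compartments in a row, 66 mm apart, each under its own steel flip lid. Origin: centre of its underside; x points away from the robot at yaw 0, y along the row to the robot's left; turned at most 0.5 rad either way
- lid_1 (a joint): hinge angle of flip lid 1, counted from the left end of the row (rad): 0 = lying shut, 1.57 = upright, 1.85 = its stop, leaning back over the left neighbour. The hinge is stiff (0.02 N m): the lid stays at whatever angle it is left
- lid_1_hinge (a point): middle of the hinge line of lid 1, along the lid's LEFT edge and parallel to the box's x; fixed on the box, 88 mm above its underside, 3 mm below the top face of the shut lid. The lid is a flat steel plate, 90 mm (box x) by 58 mm, 3 mm thick, 35 g, with a 24 mm wide thumb tab over the front wall
- lid_1_edge (a point): middle of the free (right) edge of lid 1, on its upper face, 62 mm from the hinge line; moves with the lid; 91 mm above the box's underside when shut
- lid_2 (a joint): hinge angle of flip lid 2, counted from the left end of the row (rad): 0 = lying shut, 1.57 = upright, 1.85 = its stop, leaning back over the left neighbour. The hinge is stiff (0.02 N m): the lid stays at whatever angle it is left
- lid_2_hinge (a point): middle of the hinge line of lid 2, along the lid's LEFT edge and parallel to the box's x; fixed on the box, 88 mm above its underside, 3 mm below the top face of the shut lid. The lid is a flat steel plate, 90 mm (box x) by 58 mm, 3 mm thick, 35 g, with a 24 mm wide thumb tab over the front wall
- lid_2_edge (a point): middle of the free (right) edge of lid 2, on its upper face, 62 mm from the hinge line; moves with the lid; 91 mm above the box's underside when shut
- lid_3 (a joint): hinge angle of flip lid 3, counted from the left end of the row (rad): 0 = lying shut, 1.57 = upright, 1.85 = its stop, leaning back over the left neighbour. The hinge is stiff (0.02 N m): the lid stays at whatever angle it is left
- lid_3_hinge (a point): middle of the hinge line of lid 3, along the lid's LEFT edge and parallel to the box's x; fixed on the box, 88 mm above its underside, 3 mm below the top face of the shut lid. The lid is a flat steel plate, 90 mm (box x) by 58 mm, 3 mm thick, 35 g, with a 24 mm wide thumb tab over the front wall
- lid_3_edge (a point): middle of the free (right) edge of lid 3, on its upper face, 62 mm from the hinge line; moves with the lid; 91 mm above the box's underside when shut
- lid_4 (a joint): hinge angle of flip lid 4, counted from the left end of the row (rad): 0 = lying shut, 1.57 = upright, 1.85 = its stop, leaning back over the left neighbour. The hinge is stiff (0.02 N m): the lid stays at whatever angle it is left
- lid_4_hinge (a point): middle of the hinge line of lid 4, along the lid's LEFT edge and parallel to the box's x; fixed on the box, 88 mm above its underside, 3 mm below the top face of the shut lid. The lid is a flat steel plate, 90 mm (box x) by 58 mm, 3 mm thick, 35 g, with a 24 mm wide thumb tab over the front wall
- lid_4_edge (a point): middle of the free (right) edge of lid 4, on its upper face, 62 mm from the hinge line; moves with the lid; 91 mm above the box's underside when shut
- lid_5 (a joint): hinge angle of flip lid 5, counted from the left end of the row (rad): 0 = lying shut, 1.57 = upright, 1.85 = its stop, leaning back over the left neighbour. The hinge is stiff (0.02 N m): the lid stays at whatever angle it is left
- lid_5_hinge (a point): middle of the hinge line of lid 5, along the lid's LEFT edge and parallel to the box's x; fixed on the box, 88 mm above its underside, 3 mm below the top face of the shut lid. The lid is a flat steel plate, 90 mm (box x) by 58 mm, 3 mm thick, 35 g, with a 24 mm wide thumb tab over the front wall
- lid_5_edge (a point): middle of the free (right) edge of lid 5, on its upper face, 62 mm from the hinge line; moves with the lid; 91 mm above the box's underside when shut
- tasting_spoon: steel tasting spoon, 191 x 42 x 14 mm, lying on the table in front of the box (origin: centre of its underside); loose, to be left alone
- pepper_shaker: glass pepper shaker with a steel cap, 44 mm wide, 90 mm tall, standing in front of the box (origin: centre of its foot); loose, to be left alone
- ramekin: small open round tub, 81 mm wide, 42 mm tall, standing behind the box (origin: centre of its foot); loose, to be left alone
- lidded_tub: clear round tub with a white lid, 99 mm wide, 84 mm tall, standing behind the box (origin: centre of its foot); loose, to be left alone
- squeeze_bottle: white squeeze bottle, 56 mm wide, 184 mm tall, on the wooden counter to the left (origin: centre of its foot); loose, to be left alone
- pepper_mill: wooden pepper mill, 58 mm wide, 190 mm tall, on the wooden counter to the left (origin: centre of its foot); loose, to be left alone
- garlic_bulb: garlic bulb, 54 mm, near the table edge to the right of the box (origin: centre of its underside); loose, to be left alone

How it is judged:
On the way, in this order (a step that is already met when the one before it is completed fails the run):
1. lid 1 from the left is folded down (hinge angle under 0.35 rad) (value of joint lid_1 below 0.35 rad), for 0.05 s.
2. lid 2 from the left is folded down (hinge angle under 0.35 rad), after the lid to its left (value of joint lid_2 below 0.35 rad), for 0.05 s.
3. lid 3 from the left is folded down (hinge angle under 0.35 rad), after the lid to its left (value of joint lid_3 below 0.35 rad), for 0.05 s.
4. lid 4 from the left is folded down (hinge angle under 0.35 rad), after the lid to its left (value of joint lid_4 below 0.35 rad), for 0.05 s.
5. lid 5 from the left is folded down (hinge angle under 0.35 rad), after the lid to its left (value of joint lid_5 below 0.35 rad), for 0.05 s.
At the end, for the whole second after the job is handed in: All five lids lie shut (hinge angle under 0.07 rad, that is the free edge within about 4 mm of its seat); the box stands level, at rest, within 25 mm of where it stood; the loose things round it are within 30 mm of where they stood (value of joint each of lid_1, lid_2, lid_3, lid_4, lid_5 below 0.07 rad and distance of condiment_box from where it was at the start of the episode below 0.025 m and angle between condiment_box's own z axis and vertical below 0.05 rad and linear speed of condiment_box below 0.01 m/s and distance of each of tasting_spoon, pepper_shaker, ramekin, lidded_tub, squeeze_bottle, pepper_mill, garlic_bulb from where it was at the start of the episode below 0.03 m); the robot touches nothing.
It fails at once if the box is lifted (more than 15 mm) or tipped (more than 0.15 rad) (height (world z) of condiment_box above 0.015 m or angle between condiment_box's own z axis and vertical above 0.15 rad).
It fails at once if the box is shoved more than 25 mm (distance of condiment_box from where it was at the start of the episode above 0.025 m).
It fails at once if the robot presses the box or its lids with more than 30 N (contact force between the arm and condiment_box above 30 N).
It fails at once if the fingers press the box or its lids with more than 30 N (contact force between the fingers and condiment_box above 30 N).
It fails at once if one of the loose things round the box is moved more than 30 mm or picked up (distance of any of tasting_spoon, pepper_shaker, ramekin, lidded_tub, squeeze_bottle, pepper_mill, garlic_bulb from where it was at the start of the episode above 0.03 m).
It also fails if it takes over 51 s, if anything falls off the work surface, if the arm or the gripper's body presses on something with over 40 N, if the wrist force passes 120 N, or if a joint passes its speed limit or range.

## Working session

There is one attempt and no reset: what is moved stays moved. The work goes in short steps, Python scripts to look and compute and a tool call to move; the robot and the scene stay as the last step left them, time stands still between calls to the robot, and variables do not carry over. Pictures are saved under pics/ and viewed, at most 10 in all, crops included, and the job is handed in when it is done.

Besides the shell and the picture viewer there is one more tool, called after "Emit:" as name(argument=value, ...) on one line, values as JSON. send_rows: Moves the arm, as the interface text tells. Scaled input: -1 to 1 covers 15 cm each way for a shift and pi/4 rad each way for a turn. Its arguments: {"type":"object","properties":{"rows":{"type":"array","items":{"type":"object","properties":{"x":{"type":"number","minimum":-1,"maximum":1},"y":{"type":"number","minimum":-1,"maximum":1},"z":{"type":"number","minimum":-1,"maximum":1},"wx":{"type":"number","minimum":-1,"maximum":1},"wy":{"type":"number","minimum":-1,"maximum":1},"wz":{"type":"number","minimum":-1,"maximum":1},"hand":{"type":"number"}}}}},"required":["rows"]}

```bash
mkdir -p pics
python3 - <<'E'
from plant import *
import cv2,numpy as np
s=manip.state();print(s['time'],s['tool_pos'],s['tool_rot'],s['gripper_width'],manip.tcp_to_grasp)
for n in("scene","side"):
    im=grab_frame(n);cv2.imwrite(f"pics/{n}0.png",im)
    c=calibration(n);print(n,c)
E
```

```text
0.0 [ 0.25283026 -0.57087769  0.23005306] [-1.04760049e-03  9.78360654e-01  2.06904140e-01 -1.00305445e-04] 0.9989803347257725 0.0187
scene {'camera_matrix': array([[396.54298401,   0.        , 279.91352443],
       [  0.        , 396.54298401, 213.10707257],
       [  0.        ,   0.        ,   1.        ]]), 'k1': -0.016982482865999304, 'R': array([[ 0.61743662, -0.78630955,  0.02212021],
       [-0.30424698, -0.26464803, -0.915093  ],
       [ 0.72540044,  0.55828192, -0.40263569]]), 't': array([-0.37111087,  0.18317722,  1.05396254])}
side {'camera_matrix': array([[413.07369401,   0.        , 276.83050418],
       [  0.        , 413.07369401, 202.56004304],
       [  0.        ,   0.        ,   1.        ]]), 'k1': 0.028852273153530755, 'R': array([[-0.72060891,  0.6932149 , -0.01326238],
       [ 0.47536117,  0.48004062, -0.73728743],
       [-0.50473215, -0.53760031, -0.675449  ]]), 't': array([ 0.43677632, -0.12358676,  1.34432476])}
```

View pics/scene0.png

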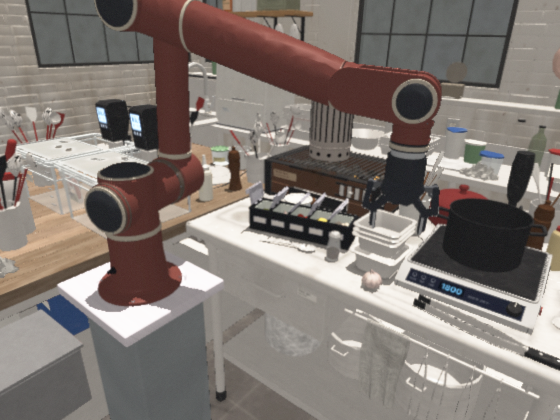

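View pics/side0.png

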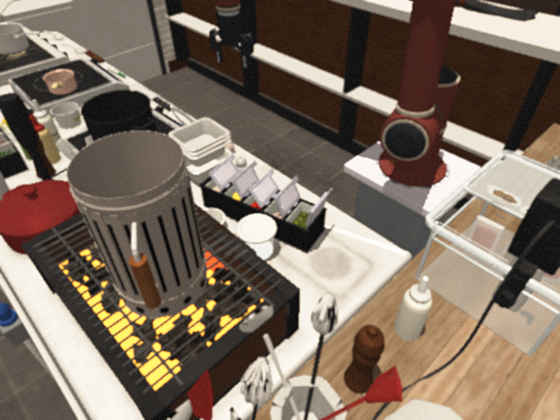

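The scene view shows the box at about (250–355, 185–245) with its lids raised. The side view has it at (200–328, 160–245). I'll enlarge both.

Run:
```python
import cv2,numpy as np
a=cv2.imread("pics/scene0.png")[170:270,235:385];b=cv2.imread("pics/side0.png")[140:260,190:340]
f=lambda i:cv2.resize(i,None,fx=5.2,fy=5.2,interpolation=cv2.INTER_CUBIC)
cv2.imwrite("pics/a.png",f(a));cv2.imwrite("pics/b.png",cv2.resize(b,None,fx=5,fy=5,interpolation=cv2.INTER_CUBIC))
```

```text
(no output)
```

View pics/a.png

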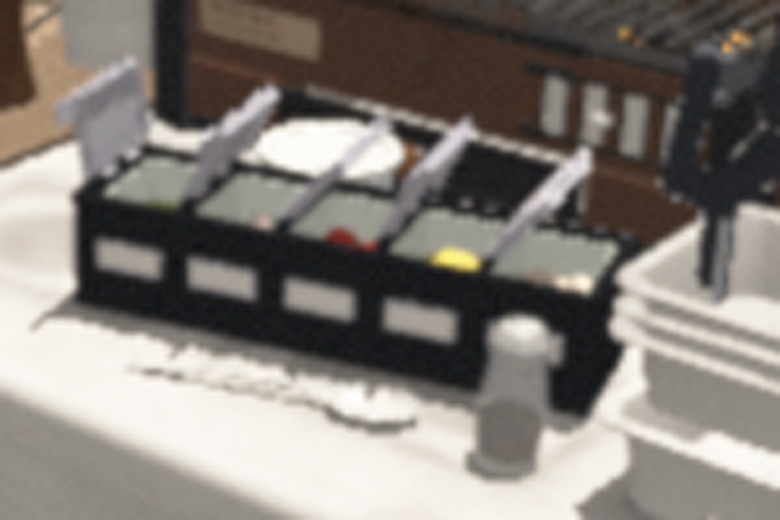

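View pics/b.png

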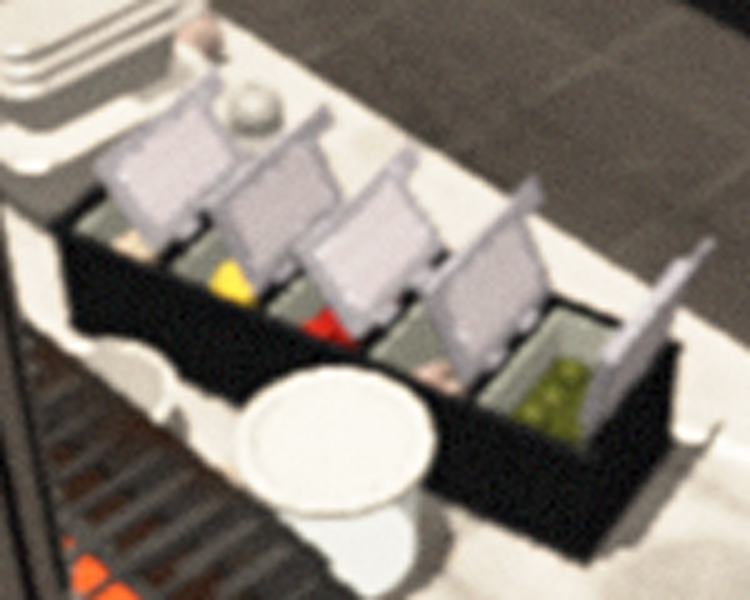

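The crops show all five lids open, with lid 1 leaning furthest back. Box corners are readable in both views, so I'll cast rays through them.

```bash
cat > h.py <<'E'
import numpy as np,cv2
from plant import *
def ray(n,uv):
    c=calibration(n);K=c['camera_matrix'];d=(np.array(uv,float)-K[:2,2])/K[0,0];s=d.copy()
    for _ in range(9): s=d/(1+c['k1']*(s@s))
    R=c['R'];return -R.T@c['t'],R.T@np.r_[s,1]
def onz(n,uv,z):
    o,d=ray(n,uv);return o+d*(z-o[2])/d[2]
def proj(n,X):
    c=calibration(n);K=c['camera_matrix'];p=c['R']@X+c['t'];s=p[:2]/p[2];s=s*(1+c['k1']*(s@s));return K[0,0]*s+K[:2,2]
def tri(a,b):
    (o,d),(p,e)=ray("scene",a),ray("side",b)
    A=np.c_[d,-e];t=np.linalg.lstsq(A,p-o,rcond=None)[0];u=o+d*t[0];v=p+e*t[1];return (u+v)/2,np.linalg.norm(u-v)
S=lambda x,y:(235+(x+.5)/5.2-.5,170+(y+.5)/5.2-.5)
D=lambda x,y:(190+(x+.5)/5-.5,140+(y+.5)/5-.5)
E
python3 - <<'E'
from h import *
np.set_printoptions(precision=4,suppress=True)
print("FL bot",onz("scene",S(78,302),0),"FR bot",onz("scene",S(585,412),0))
print("FL top",onz("scene",S(78,196),.086),onz("side",D(678,345),.086))
print("RL top",onz("side",D(590,460),.086),"RL bot",onz("side",D(587,562),0),"RR top",onz("side",D(62,235),.086), onz("scene",S(640,240),.086))
# tabs tips of lids (tab top/front) triangulated
for i,(a,b) in enumerate([((62,110),(710,243)),((205,140),(533,182)),((0,0),(408,152)),((0,0),(322,110)),((0,0),(212,72))]):
    if a[0]: print("tab",i+1,tri(S(*a),D(*b)))
# far upper corner of each lid: scene top tip
for n,a in zip("12345",[(130,62),(275,90),(382,125),(465,122),(585,155)]): print(n, [onz("scene",S(*a),z) for z in (.13,.15)])
E
```

```text
FL bot [0.4345 0.0025 0.    ] FR bot [ 0.5211 -0.3316  0.    ]
FL top [ 0.4183 -0.0132  0.086 ] [ 0.4285 -0.0022  0.086 ]
RL top [0.5209 0.0218 0.086 ] RL bot [0.5135 0.017  0.    ] RR top [ 0.6032 -0.2997  0.086 ] [ 0.5941 -0.3203  0.086 ]
tab 1 (array([ 0.4114, -0.0037,  0.1443]), np.float64(0.004274073037690027))
tab 2 (array([ 0.436 , -0.1014,  0.1419]), np.float64(0.0007159134276858815))
1 [array([0.5407, 0.0489, 0.13  ]), array([0.4973, 0.0114, 0.15  ])]
2 [array([ 0.5623, -0.0602,  0.13  ]), array([ 0.518, -0.093,  0.15 ])]
3 [array([ 0.5557, -0.1512,  0.13  ]), array([ 0.5116, -0.1801,  0.15  ])]
4 [array([ 0.5958, -0.1884,  0.13  ]), array([ 0.5501, -0.2158,  0.15  ])]
5 [array([ 0.5965, -0.2759,  0.13  ]), array([ 0.5508, -0.2995,  0.15  ])]
```

Box fit: centre ≈ (0.520, −0.152), yaw ≈ 0.253. The front edge measures 0.345 m against 0.346 given. Lid 1 is at about 1.7 rad and lid 2 at about 1.1. I'll turn the tool so its x axis is box +y, shut the fingers and move to the left of lid 1.

Emit:
send_rows(rows=[{"wz": -0.149,"z": -0.03,"hand": -1},{"wz": -0.149,"z": -0.03,"hand": -1},{"wz": -0.149,"z": -0.03,"hand": -1},{"wz": -0.149,"z": -0.03,"hand": -1},{"wz": -0.149,"z": -0.03,"hand": -1},{"wz": -0.149,"z": -0.03,"hand": -1},{"wz": -0.149,"z": -0.03,"hand": -1},{"wz": -0.149,"z": -0.03,"hand": -1},{"wz": -0.149,"z": -0.03,"hand": -1},{"wz": -0.149,"z": -0.03,"hand": -1}])

```text
invalid input at $.rows[0]: expected keys x, y, z, wx, wy, wz, hand
```

Emit:
send_rows(rows=[{"wz": -0.149,"hand": -1},{"wz": -0.149,"hand": -1},{"x": 0.15,"y": 0.1,"hand": -1},{"x": 0.15,"y": 0.1,"hand": -1},{"x": 0.15,"y": 0.1,"hand": -1},{"x": 0.15,"y": 0.1,"hand": -1},{"x": 0.15,"y": 0.1,"hand": -1},{"x": 0.15,"y": 0.1,"hand": -1},{"x": 0.15,"y": 0.1,"hand": -1},{"x": 0.15,"y": 0.1,"hand": -1}])

```text
invalid input at $.rows[0]: expected keys x, y, z, wx, wy, wz, hand
```

Emit:
send_rows(rows=[{"x": 0.15,"y": 0.1,"hand": -1},{"x": 0.15,"y": 0.1,"hand": -1},{"x": 0.15,"y": 0.1,"hand": -1},{"x": 0.15,"y": 0.1,"hand": -1},{"x": 0.15,"y": 0.1,"hand": -1},{"x": 0.15,"y": 0.1,"hand": -1},{"x": 0.15,"y": 0.1,"hand": -1},{"x": 0.15,"y": 0.1,"hand": -1},{"x": 0.15,"y": 0.1,"hand": -1},{"x": 0.15,"y": 0.1,"hand": -1}])

```text
invalid input at $.rows[0]: expected keys x, y, z, wx, wy, wz, hand
```

Emit:
send_rows(rows=[{"x": 0,"y": 0,"z": -0.03,"wx": 0,"wy": 0,"wz": -0.149,"hand": -1},{"x": 0,"y": 0,"z": -0.03,"wx": 0,"wy": 0,"wz": -0.149,"hand": -1},{"x": 0,"y": 0,"z": -0.03,"wx": 0,"wy": 0,"wz": -0.149,"hand": -1},{"x": 0,"y": 0,"z": -0.03,"wx": 0,"wy": 0,"wz": -0.149,"hand": -1},{"x": 0,"y": 0,"z": -0.03,"wx": 0,"wy": 0,"wz": -0.149,"hand": -1},{"x": 0,"y": 0,"z": -0.03,"wx": 0,"wy": 0,"wz": -0.149,"hand": -1},{"x": 0,"y": 0,"z": -0.03,"wx": 0,"wy": 0,"wz": -0.149,"hand": -1},{"x": 0,"y": 0,"z": -0.03,"wx": 0,"wy": 0,"wz": -0.149,"hand": -1},{"x": 0,"y": 0,"z": -0.03,"wx": 0,"wy": 0,"wz": -0.149,"hand": -1},{"x": 0,"y": 0,"z": -0.03,"wx": 0,"wy": 0,"wz": -0.149,"hand": -1}])

```text
time: 0.93
tool_pos: [0.2529, -0.5712, 0.2757]
tool_rot: [-0.001, 0.699, 0.715, 0.0]
contact_force: [0.3, -1.0, -0.9]
gripper_width: 0.005
grasp_force: 0.0
```

Emit:
send_rows(rows=[{"x": 0,"y": 0,"z": 0,"wx": 0,"wy": 0,"wz": -0.149,"hand": -1},{"x": 0,"y": 0,"z": 0,"wx": 0,"wy": 0,"wz": -0.149,"hand": -1},{"x": 0.15,"y": 0.1,"z": 0,"wx": 0,"wy": 0,"wz": 0,"hand": -1},{"x": 0.15,"y": 0.1,"z": 0,"wx": 0,"wy": 0,"wz": 0,"hand": -1},{"x": 0.15,"y": 0.1,"z": 0,"wx": 0,"wy": 0,"wz": 0,"hand": -1},{"x": 0.15,"y": 0.1,"z": 0,"wx": 0,"wy": 0,"wz": 0,"hand": -1},{"x": 0.15,"y": 0.1,"z": 0,"wx": 0,"wy": 0,"wz": 0,"hand": -1},{"x": 0.15,"y": 0.1,"z": 0,"wx": 0,"wy": 0,"wz": 0,"hand": -1},{"x": 0.15,"y": 0.1,"z": 0,"wx": 0,"wy": 0,"wz": 0,"hand": -1},{"x": 0.15,"y": 0.1,"z": 0,"wx": 0,"wy": 0,"wz": 0,"hand": -1}])

```text
time: 1.77
tool_pos: [0.3248, -0.3659, 0.2757]
tool_rot: [-0.0, 0.613, 0.79, 0.0]
contact_force: [0.2, -0.2, 0.5]
gripper_width: 0.0
grasp_force: 0.0
```

Emit:
send_rows(rows=[{"x": 0.15,"y": 0.1,"z": 0,"wx": 0,"wy": 0,"wz": 0,"hand": -1},{"x": 0.15,"y": 0.1,"z": 0,"wx": 0,"wy": 0,"wz": 0,"hand": -1},{"x": 0.15,"y": 0.1,"z": 0,"wx": 0,"wy": 0,"wz": 0,"hand": -1},{"x": 0.15,"y": 0.1,"z": 0,"wx": 0,"wy": 0,"wz": 0,"hand": -1},{"x": 0.15,"y": 0.1,"z": 0,"wx": 0,"wy": 0,"wz": 0,"hand": -1},{"x": 0.15,"y": 0.1,"z": 0,"wx": 0,"wy": 0,"wz": 0,"hand": -1},{"x": 0.15,"y": 0.1,"z": 0,"wx": 0,"wy": 0,"wz": 0,"hand": -1},{"x": 0.15,"y": 0.1,"z": 0,"wx": 0,"wy": 0,"wz": 0,"hand": -1},{"x": 0.15,"y": 0.1,"z": 0,"wx": 0,"wy": 0,"wz": 0,"hand": -1},{"x": 0.15,"y": 0.1,"z": 0,"wx": 0,"wy": 0,"wz": 0,"hand": -1}])

```text
time: 2.6
tool_pos: [0.4142, -0.1108, 0.2758]
tool_rot: [-0.0, 0.613, 0.79, -0.0]
contact_force: [0.3, 0.2, 0.5]
gripper_width: 0.004
grasp_force: 0.0
```

Run:
```python
from h import *
c=calibration("wrist");im=grab_frame("wrist");cv2.imwrite("pics/w0.png",im);np.savez("w0.npz",**{k:np.array(v) for k,v in c.items()});print(-c['R'].T@c['t'])
```

```text
[ 0.39462829 -0.03317318  0.41761937]
```

View pics/w0.png

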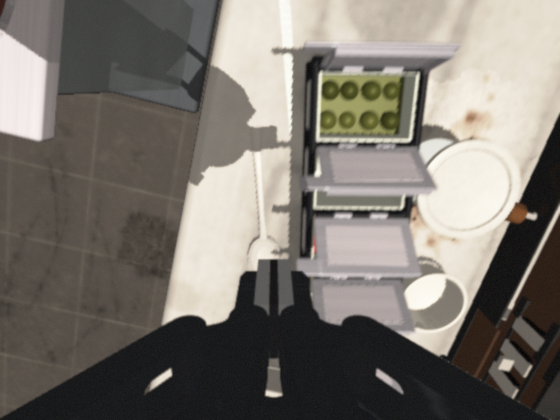

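The wrist view shows lids 1–4. The hinge knuckles are near rows 69, 146 and 215 (columns 345–397), and the compartment rims are aligned with the tool.

Run:
```python
from h import *
import h
w=np.load("w0.npz");h.calibration=lambda n:w
np.set_printoptions(precision=4,suppress=True)
C=np.array([.520,-.152]);yw=.253;M=np.array([[np.cos(yw),np.sin(yw)],[-np.sin(yw),np.cos(yw)]])
for n,p in {"h1a":(355,69),"h1b":(397,69),"h2a":(350,146),"h2b":(385,147),"h3a":(343,215),"h3b":(380,216)}.items():
    P=onz("w",p,.088);print(n,P,M@(P[:2]-C))
for n,p in {"front rim":(312,110),"rear rim":(424,110)}.items(): print(n,M@(onz("w",p,.086)[:2]-C))
# lid free edges: r=62 circle about hinge: intersect ray at box y
for n,p,hy in [("e1",(380,43),.163),("e2",(370,190),.097),("e3",(360,275),.031),("e4",(360,329),-.035)]:
    print(n,[(th,round(float((M@(onz("w",p,.088+.062*np.sin(th))[:2]-C))[1]-hy+.062*np.cos(th)),4)) for th in (.8,1.,1.1,1.2,1.3,1.5,1.6,1.7,1.8)])
```

```text
h1a [ 0.4584 -0.0026  0.088 ] [-0.0222  0.1601]
h1b [0.493  0.0064 0.088 ] [0.0135 0.1602]
h2a [ 0.4744 -0.0658  0.088 ] [-0.0226  0.0949]
h2b [ 0.5053 -0.0588  0.088 ] [0.0091 0.094 ]
h3a [ 0.4883 -0.1301  0.088 ] [-0.0252  0.0291]
h3b [ 0.5229 -0.1223  0.088 ] [0.0103 0.028 ]
front rim [-0.0574  0.1263]
rear rim [0.0413 0.1263]
e1 [(0.8, 0.0561), (1.0, 0.0456), (1.1, 0.0399), (1.2, 0.034), (1.3, 0.0279), (1.5, 0.0155), (1.6, 0.0093), (1.7, 0.0032), (1.8, -0.0028)]
e2 [(0.8, 0.0125), (1.0, 0.005), (1.1, 0.0005), (1.2, -0.0045), (1.3, -0.0098), (1.5, -0.0214), (1.6, -0.0276), (1.7, -0.0339), (1.8, -0.0403)]
e3 [(0.8, 0.0015), (1.0, -0.0039), (1.1, -0.0076), (1.2, -0.0119), (1.3, -0.0167), (1.5, -0.0277), (1.6, -0.0338), (1.7, -0.0403), (1.8, -0.047)]
e4 [(0.8, 0.0116), (1.0, 0.0076), (1.1, 0.0046), (1.2, 0.0008), (1.3, -0.0036), (1.5, -0.0142), (1.6, -0.0203), (1.7, -0.0269), (1.8, -0.0338)]
```

Hinges 1–3 come out on a 66 mm pitch at box y ≈ 0.160, 0.0945 and 0.0285. Lid angles are roughly 1.73, 1.1, 0.85 and 1.2 for lids 1–4. Next I'll move left of lid 1 and descend.

Emit:
send_rows(rows=[{"x": 0.185,"y": 0.113,"z": 0,"wx": 0,"wy": 0,"wz": 0,"hand": -1},{"x": 0.185,"y": 0.113,"z": 0,"wx": 0,"wy": 0,"wz": 0,"hand": -1},{"x": 0.185,"y": 0.113,"z": 0,"wx": 0,"wy": 0,"wz": 0,"hand": -1},{"x": 0.185,"y": 0.113,"z": 0,"wx": 0,"wy": 0,"wz": 0,"hand": -1},{"x": 0.185,"y": 0.113,"z": 0,"wx": 0,"wy": 0,"wz": 0,"hand": -1},{"x": 0,"y": 0,"z": 0.2,"wx": 0,"wy": 0,"wz": 0,"hand": -1},{"x": 0,"y": 0,"z": 0.2,"wx": 0,"wy": 0,"wz": 0,"hand": -1},{"x": 0,"y": 0,"z": 0.2,"wx": 0,"wy": 0,"wz": 0,"hand": -1},{"x": 0,"y": 0,"z": 0.2,"wx": 0,"wy": 0,"wz": 0,"hand": -1},{"x": 0,"y": 0,"z": 0.2,"wx": 0,"wy": 0,"wz": 0,"hand": -1}])

```text
time: 3.48
tool_pos: [0.4616, 0.0433, 0.1246]
tool_rot: [-0.0, 0.613, 0.79, -0.0]
contact_force: [0.8, -0.8, -0.4]
gripper_width: 0.0
grasp_force: 0.0
```

Emit:
send_rows(rows=[{"x": -0.055,"y": 0,"z": 0,"wx": 0,"wy": 0,"wz": 0,"hand": -1},{"x": -0.055,"y": 0,"z": 0,"wx": 0,"wy": 0,"wz": 0,"hand": -1},{"x": -0.055,"y": 0,"z": 0,"wx": 0,"wy": 0,"wz": 0,"hand": -1},{"x": -0.055,"y": 0,"z": 0,"wx": 0,"wy": 0,"wz": 0,"hand": -1},{"x": -0.039,"y": 0,"z": 0.0045,"wx": 0,"wy": 0,"wz": 0,"hand": -1},{"x": -0.039,"y": 0,"z": 0.0045,"wx": 0,"wy": 0,"wz": 0,"hand": -1},{"x": -0.039,"y": 0,"z": 0.0045,"wx": 0,"wy": 0,"wz": 0,"hand": -1},{"x": -0.039,"y": 0,"z": 0.0045,"wx": 0,"wy": 0,"wz": 0,"hand": -1},{"x": -0.039,"y": 0,"z": 0.0045,"wx": 0,"wy": 0,"wz": 0,"hand": -1},{"x": -0.039,"y": 0,"z": 0.0045,"wx": 0,"wy": 0,"wz": 0,"hand": -1}])

```text
time: 4.32
tool_pos: [0.479, -0.0233, 0.1222]
tool_rot: [-0.0, 0.613, 0.79, -0.0]
contact_force: [0.4, 1.1, -1.3]
gripper_width: 0.0
grasp_force: 0.1
```

Run:
```python
from h import *
a=grab_frame("scene")[170:270,235:385];b=grab_frame("side")[140:260,190:340]
f=lambda i:cv2.resize(i,(400,300),interpolation=cv2.INTER_CUBIC)
cv2.imwrite("pics/c1.png",np.hstack([f(a),f(b)]))
```

```text
(no output)
```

View pics/c1.png

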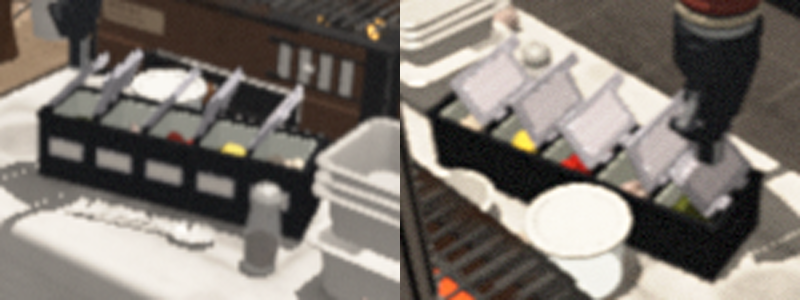

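Lid 1 is folding ahead of the finger, the box hasn't moved and the contact force is low. I'll continue down.

Emit:
send_rows(rows=[{"x": -0.022,"y": 0,"z": 0.033,"wx": 0,"wy": 0,"wz": 0,"hand": -1},{"x": -0.022,"y": 0,"z": 0.033,"wx": 0,"wy": 0,"wz": 0,"hand": -1},{"x": -0.022,"y": 0,"z": 0.033,"wx": 0,"wy": 0,"wz": 0,"hand": -1},{"x": -0.007,"y": 0,"z": 0.027,"wx": 0,"wy": 0,"wz": 0,"hand": -1},{"x": -0.007,"y": 0,"z": 0.027,"wx": 0,"wy": 0,"wz": 0,"hand": -1},{"x": -0.007,"y": 0,"z": 0.027,"wx": 0,"wy": 0,"wz": 0,"hand": -1},{"x": 0,"y": 0,"z": 0.006,"wx": 0,"wy": 0,"wz": 0,"hand": -1},{"x": 0,"y": 0,"z": 0,"wx": 0,"wy": 0,"wz": 0,"hand": -1},{"x": 0,"y": 0,"z": 0,"wx": 0,"wy": 0,"wz": 0,"hand": -1},{"x": 0,"y": 0,"z": 0,"wx": 0,"wy": 0,"wz": 0,"hand": -1}])

```text
time: 5.25
tool_pos: [0.4823, -0.0354, 0.0946]
tool_rot: [0.0, 0.613, 0.79, 0.0]
contact_force: [-0.5, -0.2, 0.8]
gripper_width: -0.005
grasp_force: 0.0
```

Emit:
send_rows(rows=[{"x": 0,"y": 0,"z": 0.007,"wx": 0,"wy": 0,"wz": 0,"hand": -1},{"x": 0,"y": 0,"z": 0.005,"wx": 0,"wy": 0,"wz": 0,"hand": -1},{"x": 0,"y": 0,"z": 0.004,"wx": 0,"wy": 0,"wz": 0,"hand": -1},{"x": 0,"y": 0,"z": 0.003,"wx": 0,"wy": 0,"wz": 0,"hand": -1},{"x": 0,"y": 0,"z": 0,"wx": 0,"wy": 0,"wz": 0,"hand": -1},{"x": 0,"y": 0,"z": 0,"wx": 0,"wy": 0,"wz": 0,"hand": -1},{"x": 0,"y": 0,"z": 0,"wx": 0,"wy": 0,"wz": 0,"hand": -1},{"x": 0,"y": 0,"z": 0,"wx": 0,"wy": 0,"wz": 0,"hand": -1},{"x": 0,"y": 0,"z": 0,"wx": 0,"wy": 0,"wz": 0,"hand": -1},{"x": 0,"y": 0,"z": 0,"wx": 0,"wy": 0,"wz": 0,"hand": -1}])

```text
time: 6.08
tool_pos: [0.4821, -0.0354, 0.0915]
tool_rot: [0.0, 0.613, 0.79, 0.0]
contact_force: [-0.1, -0.7, 0.6]
gripper_width: -0.001
grasp_force: 0.0
```

Lid 1 is pressed to its seat: tip at 0.0915 with almost no force. Same cycle for lid 2.

Emit:
send_rows(rows=[{"x": -0.05,"y": 0,"z": -0.072,"wx": 0,"wy": 0,"wz": 0,"hand": -1},{"x": -0.05,"y": 0,"z": -0.072,"wx": 0,"wy": 0,"wz": 0,"hand": -1},{"x": -0.049,"y": 0,"z": -0.0065,"wx": 0,"wy": 0,"wz": 0,"hand": -1},{"x": -0.049,"y": 0,"z": -0.0065,"wx": 0,"wy": 0,"wz": 0,"hand": -1},{"x": -0.049,"y": 0,"z": -0.0065,"wx": 0,"wy": 0,"wz": 0,"hand": -1},{"x": -0.049,"y": 0,"z": -0.0065,"wx": 0,"wy": 0,"wz": 0,"hand": -1},{"x": -0.049,"y": 0,"z": -0.0065,"wx": 0,"wy": 0,"wz": 0,"hand": -1},{"x": -0.022,"y": 0,"z": 0.027,"wx": 0,"wy": 0,"wz": 0,"hand": -1},{"x": -0.022,"y": 0,"z": 0.027,"wx": 0,"wy": 0,"wz": 0,"hand": -1},{"x": -0.022,"y": 0,"z": 0.027,"wx": 0,"wy": 0,"wz": 0,"hand": -1}])

```text
time: 6.92
tool_pos: [0.4972, -0.0954, 0.1051]
tool_rot: [-0.0, 0.613, 0.79, -0.0]
contact_force: [-0.2, 0.1, 0.7]
gripper_width: 0.003
grasp_force: 0.1
```

Emit:
send_rows(rows=[{"x": -0.009,"y": 0,"z": 0.027,"wx": 0,"wy": 0,"wz": 0,"hand": -1},{"x": -0.009,"y": 0,"z": 0.027,"wx": 0,"wy": 0,"wz": 0,"hand": -1},{"x": -0.009,"y": 0,"z": 0.027,"wx": 0,"wy": 0,"wz": 0,"hand": -1},{"x": 0,"y": 0,"z": 0.007,"wx": 0,"wy": 0,"wz": 0,"hand": -1},{"x": 0,"y": 0,"z": 0.007,"wx": 0,"wy": 0,"wz": 0,"hand": -1},{"x": 0,"y": 0,"z": 0,"wx": 0,"wy": 0,"wz": 0,"hand": -1},{"x": 0,"y": 0,"z": 0,"wx": 0,"wy": 0,"wz": 0,"hand": -1},{"x": 0,"y": 0,"z": 0,"wx": 0,"wy": 0,"wz": 0,"hand": -1},{"x": 0,"y": 0,"z": 0,"wx": 0,"wy": 0,"wz": 0,"hand": -1},{"x": 0,"y": 0,"z": 0,"wx": 0,"wy": 0,"wz": 0,"hand": -1}])

```text
time: 7.75
tool_pos: [0.4985, -0.0991, 0.0918]
tool_rot: [0.0, 0.613, 0.79, 0.0]
contact_force: [-0.6, 0.5, 0.1]
gripper_width: 0.001
grasp_force: 0.0
```

Run:
```python
from h import *
a=grab_frame("scene")[170:270,235:385];b=grab_frame("side")[140:260,190:340]
f=lambda i:cv2.resize(i,(400,300),interpolation=cv2.INTER_CUBIC)
cv2.imwrite("pics/c2.png",np.hstack([f(a),f(b)]))
```

```text
(no output)
```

View pics/c2.png

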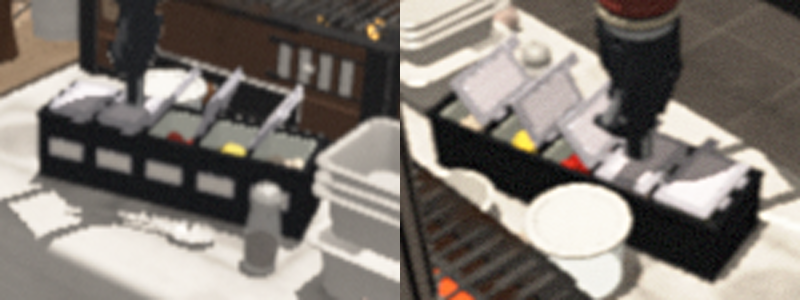

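Lids 1 and 2 lie shut, and the box and the things around it haven't moved. On to lid 3.

Emit:
send_rows(rows=[{"x": -0.05,"y": 0,"z": -0.072,"wx": 0,"wy": 0,"wz": 0,"hand": -1},{"x": -0.05,"y": 0,"z": -0.072,"wx": 0,"wy": 0,"wz": 0,"hand": -1},{"x": -0.049,"y": 0,"z": -0.0065,"wx": 0,"wy": 0,"wz": 0,"hand": -1},{"x": -0.049,"y": 0,"z": -0.0065,"wx": 0,"wy": 0,"wz": 0,"hand": -1},{"x": -0.049,"y": 0,"z": -0.0065,"wx": 0,"wy": 0,"wz": 0,"hand": -1},{"x": -0.049,"y": 0,"z": -0.0065,"wx": 0,"wy": 0,"wz": 0,"hand": -1},{"x": -0.049,"y": 0,"z": -0.0065,"wx": 0,"wy": 0,"wz": 0,"hand": -1},{"x": -0.022,"y": 0,"z": 0.027,"wx": 0,"wy": 0,"wz": 0,"hand": -1},{"x": -0.022,"y": 0,"z": 0.027,"wx": 0,"wy": 0,"wz": 0,"hand": -1},{"x": -0.022,"y": 0,"z": 0.027,"wx": 0,"wy": 0,"wz": 0,"hand": -1}])

```text
time: 8.68
tool_pos: [0.5135, -0.159, 0.1051]
tool_rot: [-0.0, 0.613, 0.79, -0.0]
contact_force: [0.1, -0.3, -1.1]
gripper_width: -0.0
grasp_force: 0.1
```

Emit:
send_rows(rows=[{"x": -0.009,"y": 0,"z": 0.027,"wx": 0,"wy": 0,"wz": 0,"hand": -1},{"x": -0.009,"y": 0,"z": 0.027,"wx": 0,"wy": 0,"wz": 0,"hand": -1},{"x": -0.009,"y": 0,"z": 0.027,"wx": 0,"wy": 0,"wz": 0,"hand": -1},{"x": 0,"y": 0,"z": 0.007,"wx": 0,"wy": 0,"wz": 0,"hand": -1},{"x": 0,"y": 0,"z": 0.008,"wx": 0,"wy": 0,"wz": 0,"hand": -1},{"x": 0,"y": 0,"z": 0,"wx": 0,"wy": 0,"wz": 0,"hand": -1},{"x": 0,"y": 0,"z": 0,"wx": 0,"wy": 0,"wz": 0,"hand": -1},{"x": 0,"y": 0,"z": 0,"wx": 0,"wy": 0,"wz": 0,"hand": -1},{"x": 0,"y": 0,"z": 0,"wx": 0,"wy": 0,"wz": 0,"hand": -1},{"x": 0,"y": 0,"z": 0,"wx": 0,"wy": 0,"wz": 0,"hand": -1}])

```text
time: 9.52
tool_pos: [0.5148, -0.1627, 0.0917]
tool_rot: [0.0, 0.613, 0.79, 0.0]
contact_force: [-0.3, 0.5, -0.2]
gripper_width: 0.002
grasp_force: 0.0
```

Lid 3 went the same way. Lid 4 next.

Emit:
send_rows(rows=[{"x": -0.05,"y": 0,"z": -0.072,"wx": 0,"wy": 0,"wz": 0,"hand": -1},{"x": -0.05,"y": 0,"z": -0.072,"wx": 0,"wy": 0,"wz": 0,"hand": -1},{"x": -0.049,"y": 0,"z": -0.0065,"wx": 0,"wy": 0,"wz": 0,"hand": -1},{"x": -0.049,"y": 0,"z": -0.0065,"wx": 0,"wy": 0,"wz": 0,"hand": -1},{"x": -0.049,"y": 0,"z": -0.0065,"wx": 0,"wy": 0,"wz": 0,"hand": -1},{"x": -0.049,"y": 0,"z": -0.0065,"wx": 0,"wy": 0,"wz": 0,"hand": -1},{"x": -0.049,"y": 0,"z": -0.0065,"wx": 0,"wy": 0,"wz": 0,"hand": -1},{"x": -0.022,"y": 0,"z": 0.027,"wx": 0,"wy": 0,"wz": 0,"hand": -1},{"x": -0.022,"y": 0,"z": 0.027,"wx": 0,"wy": 0,"wz": 0,"hand": -1},{"x": -0.022,"y": 0,"z": 0.027,"wx": 0,"wy": 0,"wz": 0,"hand": -1}])

```text
time: 10.35
tool_pos: [0.5298, -0.2226, 0.105]
tool_rot: [-0.0, 0.613, 0.79, -0.0]
contact_force: [-0.4, -0.5, 0.3]
gripper_width: -0.007
grasp_force: 0.1
```

Emit:
send_rows(rows=[{"x": -0.009,"y": 0,"z": 0.027,"wx": 0,"wy": 0,"wz": 0,"hand": -1},{"x": -0.009,"y": 0,"z": 0.027,"wx": 0,"wy": 0,"wz": 0,"hand": -1},{"x": -0.009,"y": 0,"z": 0.027,"wx": 0,"wy": 0,"wz": 0,"hand": -1},{"x": 0,"y": 0,"z": 0.007,"wx": 0,"wy": 0,"wz": 0,"hand": -1},{"x": 0,"y": 0,"z": 0.008,"wx": 0,"wy": 0,"wz": 0,"hand": -1},{"x": 0,"y": 0,"z": 0,"wx": 0,"wy": 0,"wz": 0,"hand": -1},{"x": 0,"y": 0,"z": 0,"wx": 0,"wy": 0,"wz": 0,"hand": -1},{"x": 0,"y": 0,"z": 0,"wx": 0,"wy": 0,"wz": 0,"hand": -1},{"x": 0,"y": 0,"z": 0,"wx": 0,"wy": 0,"wz": 0,"hand": -1},{"x": 0,"y": 0,"z": 0,"wx": 0,"wy": 0,"wz": 0,"hand": -1}])

```text
time: 11.18
tool_pos: [0.531, -0.2264, 0.0916]
tool_rot: [0.0, 0.613, 0.79, 0.0]
contact_force: [0.4, 0.7, -0.4]
gripper_width: 0.0
grasp_force: 0.0
```

Run:
```python
from h import *
a=grab_frame("scene")[170:270,235:385];b=grab_frame("side")[140:260,190:340]
f=lambda i:cv2.resize(i,(400,300),interpolation=cv2.INTER_CUBIC)
cv2.imwrite("pics/c4.png",np.hstack([f(a),f(b)]))
```

```text
(no output)
```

View pics/c4.png

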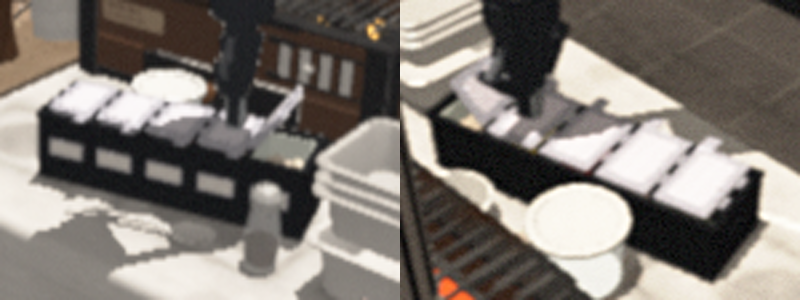

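Lids 1–4 are shut and lid 5 is still up, with the container stack clear of it to the right. Lid 5 now, then lift away.

Emit:
send_rows(rows=[{"x": -0.05,"y": 0,"z": -0.072,"wx": 0,"wy": 0,"wz": 0,"hand": -1},{"x": -0.05,"y": 0,"z": -0.072,"wx": 0,"wy": 0,"wz": 0,"hand": -1},{"x": -0.049,"y": 0,"z": -0.0065,"wx": 0,"wy": 0,"wz": 0,"hand": -1},{"x": -0.049,"y": 0,"z": -0.0065,"wx": 0,"wy": 0,"wz": 0,"hand": -1},{"x": -0.049,"y": 0,"z": -0.0065,"wx": 0,"wy": 0,"wz": 0,"hand": -1},{"x": -0.049,"y": 0,"z": -0.0065,"wx": 0,"wy": 0,"wz": 0,"hand": -1},{"x": -0.049,"y": 0,"z": -0.0065,"wx": 0,"wy": 0,"wz": 0,"hand": -1},{"x": -0.022,"y": 0,"z": 0.027,"wx": 0,"wy": 0,"wz": 0,"hand": -1},{"x": -0.022,"y": 0,"z": 0.027,"wx": 0,"wy": 0,"wz": 0,"hand": -1},{"x": -0.022,"y": 0,"z": 0.027,"wx": 0,"wy": 0,"wz": 0,"hand": -1}])

```text
time: 12.12
tool_pos: [0.5461, -0.2863, 0.1049]
tool_rot: [-0.0, 0.613, 0.79, 0.0]
contact_force: [0.0, 0.5, 0.1]
gripper_width: 0.001
grasp_force: 0.1
```

Emit:
send_rows(rows=[{"x": -0.009,"y": 0,"z": 0.027,"wx": 0,"wy": 0,"wz": 0,"hand": -1},{"x": -0.009,"y": 0,"z": 0.027,"wx": 0,"wy": 0,"wz": 0,"hand": -1},{"x": -0.009,"y": 0,"z": 0.027,"wx": 0,"wy": 0,"wz": 0,"hand": -1},{"x": 0,"y": 0,"z": 0.007,"wx": 0,"wy": 0,"wz": 0,"hand": -1},{"x": 0,"y": 0,"z": 0.008,"wx": 0,"wy": 0,"wz": 0,"hand": -1},{"x": 0,"y": 0,"z": 0,"wx": 0,"wy": 0,"wz": 0,"hand": -1},{"x": 0,"y": 0,"z": 0,"wx": 0,"wy": 0,"wz": 0,"hand": -1},{"x": 0,"y": 0,"z": 0,"wx": 0,"wy": 0,"wz": 0,"hand": -1},{"x": 0,"y": 0,"z": 0,"wx": 0,"wy": 0,"wz": 0,"hand": -1},{"x": 0,"y": 0,"z": 0,"wx": 0,"wy": 0,"wz": 0,"hand": -1}])

```text
time: 12.95
tool_pos: [0.5473, -0.29, 0.0915]
tool_rot: [0.0, 0.613, 0.79, 0.0]
contact_force: [0.4, 0.1, 0.7]
gripper_width: -0.0
grasp_force: 0.0
```

Emit:
send_rows(rows=[{"x": 0,"y": 0,"z": -0.05,"wx": 0,"wy": 0,"wz": 0,"hand": -1},{"x": 0,"y": 0,"z": -0.15,"wx": 0,"wy": 0,"wz": 0,"hand": -1},{"x": 0,"y": 0,"z": -0.2,"wx": 0,"wy": 0,"wz": 0,"hand": -1},{"x": 0,"y": 0,"z": -0.2,"wx": 0,"wy": 0,"wz": 0,"hand": -1},{"x": 0,"y": 0,"z": -0.2,"wx": 0,"wy": 0,"wz": 0,"hand": -1},{"x": 0,"y": 0,"z": -0.2,"wx": 0,"wy": 0,"wz": 0,"hand": -1},{"x": 0,"y": 0,"z": 0,"wx": 0,"wy": 0,"wz": 0,"hand": -1},{"x": 0,"y": 0,"z": 0,"wx": 0,"wy": 0,"wz": 0,"hand": -1},{"x": 0,"y": 0,"z": 0,"wx": 0,"wy": 0,"wz": 0,"hand": -1},{"x": 0,"y": 0,"z": 0,"wx": 0,"wy": 0,"wz": 0,"hand": -1}])

```text
time: 13.78
tool_pos: [0.5465, -0.2895, 0.2395]
tool_rot: [-0.002, 0.613, 0.79, -0.0]
contact_force: [0.3, 0.9, -0.7]
gripper_width: 0.002
grasp_force: 0.0
```

Run:
```python
from h import *
a=grab_frame("scene")[170:270,235:385];b=grab_frame("side")[140:260,190:340]
f=lambda i:cv2.resize(i,(400,300),interpolation=cv2.INTER_CUBIC)
cv2.imwrite("pics/c5.png",np.hstack([f(a),f(b)]))
```

```text
(no output)
```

View pics/c5.png

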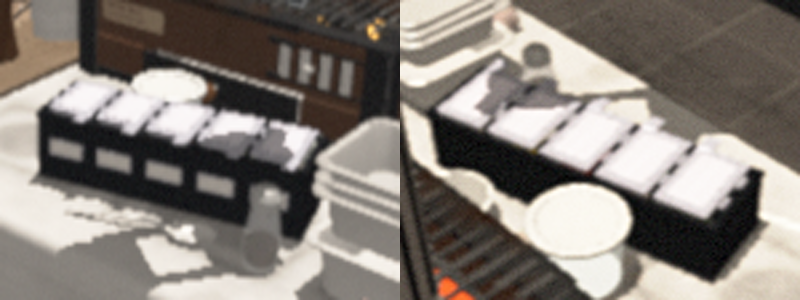

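All five lids lie flat in both views, the box and its surroundings haven't moved, and the arm is clear. Handing in.

```bash
python3 -c "
from plant import *
print(job_done())"
```

```text
the job is handed in; nothing more can be done
None
```

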